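Seat a heat sink in a sloping nest and cam it tight

ROBOT

A 6-joint arm with a two-finger parallel gripper is mounted at the origin on a cart in front of the work surface, level with it; the furniture and walls round the work are solid. World frame = base frame: x ahead of the robot, y to its left, z up, the work surface at z = 0. Lengths are in m, angles in degrees, forces in N, time in s.
With the tool pointing down it reaches from about 0.3 to 1 m from the base axis. Payload 5.1 kg.
Tool frame: the origin (TCP) lies between the finger pads; the fingertips stand 25 mm ahead of it and the grasp point (between the pads) lies 6 mm ahead of it; z points along the fingers, y is the line along which they close (so a half turn about z gives the same grasp; the last joint's range is limited). The gripper opens to 95 mm and grips with 3 to 60 N. Pads are 20 mm wide; open, the fingers measure 119 mm over their backs; the gripper's body (75 mm by 180 mm) begins 59 mm behind the grasp point.
Start: joints at [63.564, 7.093, 94.555, -0, 78.352, -4.733], TCP at [0.24, 0.604, 0.24] pointing down, gripper open.
Joint ranges: [-149.61, 149.61], [-58.7, 133.49], [1.44, 155.28], [-77.14, 257.14], [18.33, 153.61], [-166.67, 166.67]. Speed limits (degrees/s): [147.25, 147.25, 180, 180, 180, 180].

INTERFACE

Orientations are given as [roll, pitch, yaw] about the fixed x, y, z axes, in that order (R = Rz(yaw) Ry(pitch) Rx(roll)).
In Python, from cell import bot, grab_frame, camera_info, workorder gives the robot as it stands.
- The arm moves only by the shell command python3 -m creep 'ROWS' [FORCE]. ROWS is JSON, one flat list of numbers, 5 for each row, row after row: the gripper's target within -1 to 1 (shut at 1, half-way at 0, fully open at -1), then the shift along the tool's x, y, z as a fraction of full scale, then the turn about the tool's z as a fraction of full scale. In form: [jaw, x, y, z, turn, jaw, x, y, z, turn, ...]. A call has 1 to 10 rows; each row is the pose to reach, as a shift and turn from the pose commanded when the call began, along the tool's axes at that moment, turning the shorter way round; what a row does not reach only later rows make up. Full scale, the value 1, is 100 cm for a shift and pi rad for a turn. A row lasts 1/8 s, in which the tool goes at most 62.5 mm and 10.7 degrees, less where a joint would pass 70% of its speed; a pose out of reach is approached as far as the arm can. A call with a number of a shift or a turn outside -1 to 1 is refused whole. A call with a gripper value outside its range is refused whole. The fingers move at their own pace and stop on an object; FORCE is the grip in N (left out, the last holds). Time passes only in rows, so rows that repeat a pose let the fingers close. It gives the time, the measured TCP pose, the force, the opening and the grip force at its end, in the units of the state.
- bot.observe(): the state, without advancing time (a new reading comes with each control period).
- grab_frame(name): name is "side" or "top" or "wrist"; returns (picture, depth): 384x512x3 uint8, red, green, blue; 384x512 float32, m along the optical axis (not along the pixel's ray), 0 where there is no reading.
- camera_info(name): a dict with "fov_y" (degrees; the focal length in pixels is half the picture's height over the tangent of half this angle, whatever the lens; pixels are square), "cx", "cy" (the principal point, pixels), "pose" (4x4, takes a point from camera to world coordinates). Camera axes: x right, y up, looking along -z (the intrinsics and any distortion apply to the point x, -y, -z); pixel columns grow to the right and rows downward; lengths in m; the calibration is good to about 2 mm. A picture is of the moment at which its call begins: read the wrist's pose just before it. camera_info takes no time and is no camera call; for the wrist camera it gives the pose at the moment of the call.
- workorder.job_done(): hands the job in; it is judged then, once.
The state is a dict: "time": time; "joints": joint angles; "dq": joint speeds; "tau": joint torques, N m; "ee_pos": TCP position; "eef_rot": TCP orientation; "ft_force": force on the tool from outside, world axes, zero at the start; "moment": the same for the moment, N m; "gripper_width": finger opening in m; "finger_force": force on a finger pad.
Only numpy, scipy, OpenCV 4.12 (cv2) and the standard library are available. Lean on these libraries where they do the work, as an engineer would, in place of code of your own. Each camera call takes 0.05 s, during which the arm holds its last target. There are 200 camera calls.

TASK

Gently put the finned heat sink, fins up, on the white sloping plate of the nest, let go and let it slide down until it is fully home against the low stop; then swing the red-gripped cam lever round (counter-clockwise seen from above) until the cam holds the heat sink snugly between itself and the side fence, and leave it so. Tighten by feel: about 10 N of clamping is right, under 6 N is loose, and the fins bend if the cam or the stop presses on them with over 18 N. Leave the other loose parts where they lie.

Things in the scene. Friction and masses are not known exactly. Their poses are not given: they have to be found in the camera images.
- heat_sink: Bare aluminium extruded heat sink, 36 (x) x 50 (y) x 24 (z) mm, about 0.09 kg. Origin at the centre of its underside, z up through the fins. Nine fins run along its x and stand in a row along its y on a 4 mm base; take it by the two outer fins, across y (50 mm). It lies fins up in one of four spots, among the other loose parts.
- nest_plate: White slippery plate of the grey nest on the bench, sloping 26 deg down towards the robot and 10 deg down to the left. Origin on the white surface at the locating corner: x uphill away from the robot, y along the surface to the left, z square out of it. Surface: x -17 to 109 mm, y -100 to 24 mm. Let go on it near the fence, the heat sink slides down by itself; if it hangs up it wants a nudge.
- low_stop (a point): Middle of the low stop's face, on the white surface; axes as the plate's. The stop is a dark steel bar 20 mm high, y -38 to -4 mm of the plate, its face the plane x = 0. The heat sink belongs against it with its own y along the plate's x (either way round), underside on the surface, so that its centre lies 25 mm uphill of the face.
- fence_mid (a point): Mean place of the middle of the side fence's face, on the white surface, at x 44, y 0 mm of the plate; axes as the plate's. The fence is a dark steel bar 20 mm high along the left of the plate, x 2 to 86 mm, set by hand: its true face lies up to 1.5 mm to either side of this point (y), and this point does not show it. The heat sink touches it with its centre 18 mm to the right of the face.
- cam_lever (a joint): Angle (rad) of the cam lever about the plate's z, counter-clockwise from above. Starts open at 0 to 0.2 (over 42 mm free between cam and fence). The steel cam, 20 mm high, first bears on the seated heat sink somewhere between 1.2 and 2.0, as the fence is set; first touch to tight is 0.03 to 0.1. Stays where left; ends at 2.3. A push on the grip takes 1 to 2 N while free, about 1 N more per 3 N of clamping.
- lever_grip (a point): Middle of the lever's upright red round grip, 13 mm diameter, 30 mm tall, square to the plate, 70 mm from the pivot and 42 mm above the white surface. Push it from the side with the closed fingers.
- cam_pivot (a point): Pivot of the cam lever on the white surface, at x 18, y -53 mm of the plate. At joint value q the grip lies 70 mm from it in the direction 3.75 + q rad, counted from the plate's x towards its y.
- transformer: Grey mains transformer with a yellow side, 36 x 62 x 43 mm, loose bystander; origin at the centre of its underside.
- capacitor_big: Blue upright can capacitor, 30 mm diameter, 46 mm tall, loose bystander; origin at the centre of its underside.
- relay_block: Light blue relay, 12 x 29 x 18 mm, loose bystander; origin at the centre of its underside.
There are look-alikes about, which are no part of the job. What is shaped like the heat_sink but brown is not meant.

How it is judged (in metres and radians):
On the way:
1. the heat sink lies let go on the plate, home against the low stop, with the cam still clear of it (z of heat_sink in the frame of nest_plate between -0.003 and 0.003 m and x of heat_sink in the frame of nest_plate between 0.022 and 0.027 m and angle between the y axis of heat_sink and the x axis of nest_plate, either way round below 0.06 rad and contact force between heat_sink and the fingers below 0.2 N and contact force between heat_sink and cam_lever below 0.2 N and linear speed of heat_sink below 0.02 m/s), for 0.2 s.
At the end, for the whole second after the job is handed in: The heat sink lies at rest flat on the plate (within 3 mm), within 2 mm of the low stop, its centre 14.5 to 21.5 mm right of the mean fence plane (any fence setting), square to 0.06 rad, and the cam presses it against the fence with more than 6 N (z of heat_sink in the frame of nest_plate between -0.003 and 0.003 m and x of heat_sink in the frame of nest_plate between 0.022 and 0.027 m and angle between the y axis of heat_sink and the x axis of nest_plate, either way round below 0.06 rad and y of heat_sink in the frame of nest_plate between -0.0215 and -0.0145 m and contact force between heat_sink and cam_lever above 6 N and contact force between heat_sink and the fingers below 0.2 N and linear speed of heat_sink below 0.01 m/s); the robot touches nothing.
It fails at once if the cam or the low stop presses on the heat sink with more than 18 N (contact force between heat_sink and cam_lever above 18 N or contact force between heat_sink and nest_plate_c2 above 18 N).
It fails at once if the heat sink is slammed or driven down on the plate with more than 60 N (contact force between heat_sink and nest_plate_c0 above 60 N).
It fails at once if another loose part is moved by more than 20 mm (distance of any of transformer, capacitor_big, relay_block from where it was at the start of the episode above 0.02 m).
It also fails if it takes over 72 s, if anything falls off the work surface, if the arm or the gripper's body presses on something with over 40 N, if the wrist force passes 120 N, or if a joint passes its speed limit or range.

## Working session

There is one attempt and no reset: what is moved stays moved. The work goes in short steps, Python scripts to look and compute and a shell command to move; the robot and the scene stay as the last step left them, time stands still between calls to the robot, and variables do not carry over. Pictures are saved under pics/ and viewed, at most 10 in all, crops included, and the job is handed in when it is done.

```bash
ls; mkdir -p pics
cat > h.py <<'E'
import numpy as np, cv2, json
from cell import bot, grab_frame, camera_info, workorder
from scipy.spatial.transform import Rotation as R
def ray(name,u,v,info=None):
    c=info or camera_info(name); f=192/np.tan(np.radians(c['fov_y']/2)); T=np.array(c['pose'])
    d=np.array([(u-c['cx'])/f,-(v-c['cy'])/f,-1.0]); return T[:3,3],T[:3,:3]@d
def pt(name,u,v,depth,info=None):
    o,d=ray(name,u,v,info); return o+d*depth
def atz(name,u,v,z,info=None):
    o,d=ray(name,u,v,info); return o+d*(z-o[2])/d[2]
def proj(name,p,info=None):
    c=info or camera_info(name); f=192/np.tan(np.radians(c['fov_y']/2)); T=np.array(c['pose'])
    q=T[:3,:3].T@(np.array(p)-T[:3,3]); return c['cx']-f*q[0]/q[2], c['cy']+f*q[1]/q[2]
def tool():
    s=bot.observe(); return np.array(s['ee_pos']),R.from_euler('xyz',s['eef_rot'],degrees=True).as_matrix(),s
E
python3 - <<'E'
from h import *
s=bot.observe(); print(s)
for n in ['top','side','wrist']:
    c=camera_info(n); print(n,{k:(np.round(v,4).tolist() if k=='pose' else v) for k,v in c.items()})
    p,d=grab_frame(n); np.savez('f_%s.npz'%n,p=p,d=d,T=c['pose'])
    cv2.imwrite('pics/%s0.png'%n,p[:,:,::-1])
a=[cv2.imread('pics/%s0.png'%n) for n in ['top','side']]
cv2.imwrite('pics/top1.png',cv2.resize(a[0],(800,600),interpolation=cv2.INTER_CUBIC))
cv2.imwrite('pics/side1.png',cv2.resize(a[1],(800,600),interpolation=cv2.INTER_CUBIC))
E
```

```text
pics
{'time': 0.0, 'joints': array([ 6.35647437e+01,  7.13293656e+00,  9.46340667e+01,  5.69186625e-04,
        7.83515435e+01, -4.73156028e+00]), 'dq': array([-0.06311536,  0.06021397, -0.09437205, -0.03318612,  0.07765566,
        0.05954246]), 'tau': array([-7.19419786e-04, -4.17613971e+01, -3.59925234e+01,  7.73139833e-02,
        4.93068038e-02, -1.85426825e-04]), 'ee_pos': array([0.24012299, 0.60338305, 0.23839347]), 'eef_rot': array([-1.79881903e+02, -1.03339446e-02,  1.58296178e+02]), 'ft_force': array([ 0.94365132, -0.01749962, -0.05895803]), 'moment': array([-0.01833226, -0.00671601, -0.03278732]), 'finger_force': 0.0, 'gripper_width': 0.09460647904533508}
top {'fov_y': 50.43502144640418, 'cx': 255.60435978582962, 'cy': 195.55914120701257, 'pose': [[-0.0032, 0.9928, -0.1199, 0.3829], [-1.0, -0.0033, -0.0009, -0.0898], [-0.0012, 0.1199, 0.9928, 1.0686], [0.0, 0.0, 0.0, 1.0]]}
side {'fov_y': 49.014773547736425, 'cx': 254.7926838577419, 'cy': 191.872850513765, 'pose': [[0.9793, 0.0886, -0.1822, 0.2935], [-0.2024, 0.4724, -0.8578, -0.9722], [0.01, 0.8769, 0.4805, 0.5701], [0.0, 0.0, 0.0, 1.0]]}
wrist {'fov_y': 60.10218618235666, 'cx': 257.53395625545426, 'cy': 186.493042261372, 'pose': [[0.3689, -0.8939, -0.2546, 0.168], [0.9295, 0.3541, 0.1034, 0.6337], [-0.0022, -0.2748, 0.9615, 0.3836], [0.0, 0.0, 0.0, 1.0]]}
```

View pics/top1.png

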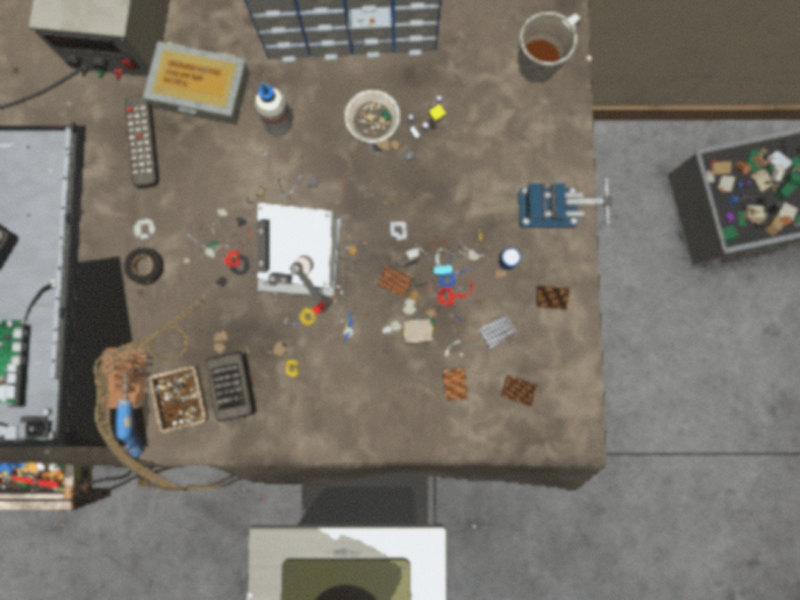

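View pics/side1.png

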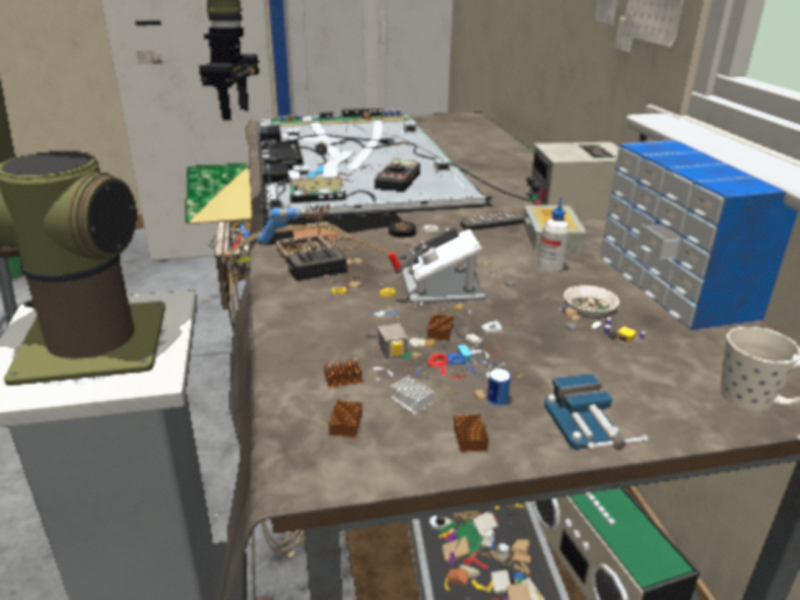

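Top view (800x600): the silver heat sink is at (498,332). Brown look-alikes are at (395,280), (553,297), (455,384) and (519,390). The nest is at (297,250), with its red grip at (319,308). In the side view the silver one is at (412,393).

Run:
```python
from h import *
t=np.load('f_top.npz');s=np.load('f_side.npz')
def crop(im,x,y,w,h): return cv2.resize(im[y:y+h,x:x+w,::-1],(400,300),interpolation=cv2.INTER_CUBIC)
o=np.vstack([np.hstack([crop(t['p'],283,188,72,54),crop(s['p'],228,225,72,54)]),np.hstack([crop(t['p'],150,122,88,66),crop(s['p'],235,135,88,66)])])
cv2.imwrite('pics/crop1.png',o)
# plate plane from top depth
def cloud(n,f,m):
    v,u=np.nonzero(m); return np.array([pt(n,a,b,f['d'][b,a],INF[n]) for a,b in zip(u,v)])
INF={n:camera_info(n) for n in ['top','side']}
for n,f,(x0,x1,y0,y1) in [('top',t,(160,215,128,190)),('side',s,(258,310,145,195))]:
    m=np.zeros((384,512),bool); m[y0:y1,x0:x1]=True
    g=f['p'].min(2); m&=(g>170)&(f['d']>0)
    P=cloud(n,f,m)
    P=P[P[:,2]>0.02]
    best=None
    rng=np.random.default_rng(0)
    for _ in range(500):
        q=P[rng.choice(len(P),3,False)]; nn=np.cross(q[1]-q[0],q[2]-q[0]); 
        if np.linalg.norm(nn)<1e-9: continue
        nn/=np.linalg.norm(nn); i=abs((P-q[0])@nn)<0.002
        if best is None or i.sum()>best.sum(): best=i
    Q=P[best]; c=Q.mean(0); nn=np.linalg.svd(Q-c)[2][2]; nn*=np.sign(nn[2])
    print(n,len(P),best.sum(),c.round(4),nn.round(4),'tilt',np.degrees(np.arccos(nn[2])))
# heat sink by depth
for n,f,(x0,x1,y0,y1) in [('top',t,(300,336,196,228)),('side',s,(245,283,237,268))]:
    m=np.zeros((384,512),bool); m[y0:y1,x0:x1]=True; P=cloud(n,f,m&(f['d']>0))
    H=P[(P[:,2]>0.013)]
    print(n,len(H),H.mean(0).round(4),np.percentile(H[:,2],[5,50,95]).round(4),np.median(P[P[:,2]<0.008,2]), cv2.minAreaRect((H[:,:2]*1000).astype(np.float32)))
```

```text
top 1811 1280 [0.6077 0.0721 0.0767] [-0.4172  0.2051  0.8854] tilt 27.701982833451936
side 531 417 [0.6035 0.0627 0.0795] [-0.4175  0.1985  0.8867] tilt 27.534028799763767
top 160 [ 0.4687 -0.2498  0.0203] [0.0138 0.021  0.0254] 0.0024815379357381318 ((468.447021484375, -249.64324951171875), (35.84374237060547, 49.36650848388672), 31.115318298339844)
side 307 [ 0.4663 -0.2517  0.0208] [0.015  0.0214 0.0245] 0.0034407051208037442 ((467.73626708984375, -248.95306396484375), (38.06056213378906, 52.3226432800293), 31.796281814575195)
```

View pics/crop1.png

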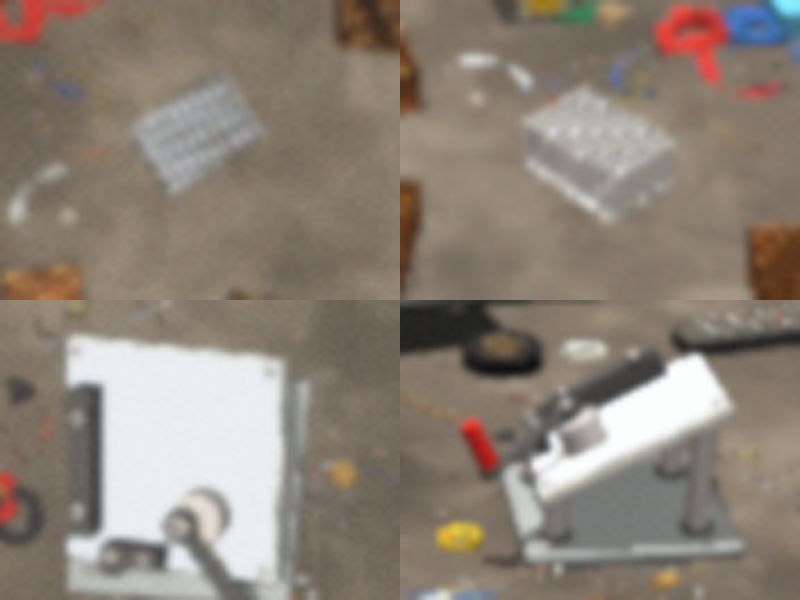

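The four brown parts are look-alikes. The silver one, at top crop (200,133) and side crop (600,150), is aluminium, fins up, about 36x50 mm and 24 mm high in both views, so it is the heat sink. First I move over the nest for a wrist look.

```bash
python3 -m creep '[-1,-0.538,-0.378,0,0.402,-1,-0.538,-0.378,0,0.402,-1,-0.538,-0.378,0,0.402,-1,-0.538,-0.378,0,0.402,-1,-0.538,-0.378,0,0.402,-1,-0.538,-0.378,0,0.402,-1,-0.538,-0.378,0,0.402,-1,-0.538,-0.378,0,0.402,-1,-0.538,-0.378,0,0.402,-1,-0.538,-0.378,0,0.402]' 10
python3 -m creep '[-1,0,0,0,0,-1,0,0,0,0]'
python3 - <<'E'
from h import *
print(bot.observe()['time'],tool()[0],bot.observe()['eef_rot'],bot.observe()['ft_force'])
c=camera_info('wrist');p,d=grab_frame('wrist')
np.savez('f_w1.npz',p=p,d=d,T=c['pose'])
cv2.imwrite('pics/w1.png',cv2.resize(p[:,:,::-1],(800,600),interpolation=cv2.INTER_CUBIC))
E
```

```text
time: 1.4
ee_pos: [0.5833, 0.079, 0.2395]
eef_rot: [-180.0, -0.0, 85.9]
ft_force: [0.9, 0.3, -0.3]
gripper_width: 0.0953
finger_force: 0.0
time: 1.65
ee_pos: [0.5823, 0.081, 0.2391]
eef_rot: [-179.9, -0.0, 85.9]
ft_force: [-0.8, 0.2, 0.2]
gripper_width: 0.0947
finger_force: 0.0
1.65 [0.58227344 0.08104743 0.23912995] [-1.79929510e+02 -1.83278990e-02  8.59018632e+01] [-0.76559087  0.24797923  0.17138829]
```

View pics/w1.png

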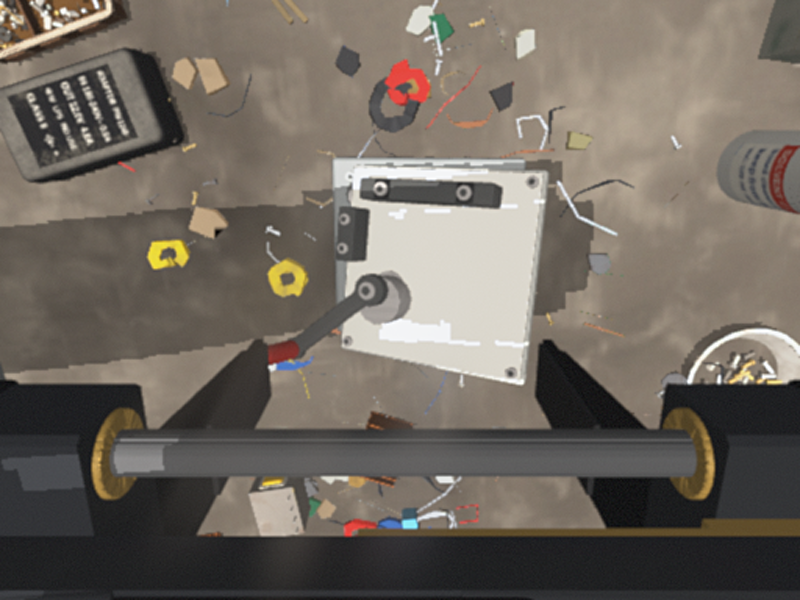

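The wrist view shows the nest clearly: surface corners at back-left (547,172), back-right (522,383) and front-right (342,348); the stop at (350,235), the fence at (430,193), the cam hub at (371,290) and the red grip at (284,352).

```bash
cat > nest.py <<'E'
from h import *
from scipy.optimize import least_squares
f=np.load('f_w1.npz'); c=dict(camera_info('wrist')); c['pose']=f['T']
def px(u,v): return (u+.5)*.64-.5,(v+.5)*.64-.5
obs=[((547,172),(.109,.024,0)),((522,383),(.109,-.100,0)),((342,348),(-.017,-.100,0)),
 ((369,209),(0,-.004,.02)),((362,261),(0,-.038,.02)),((361,201),(.002,0,.02)),((500,208),(.086,0,.02))]
def rot(yaw): return R.from_euler('ZYX',[yaw,-26,-10],degrees=True).as_matrix()
def res(p,full=False):
    A=rot(p[3]); r=[]
    for (u,v),q in obs:
        a=proj('wrist',A@np.array(q)+p[:3],c); b=px(u,v); r+=[a[0]-b[0],a[1]-b[1]]
    return np.array(r)
if __name__=='__main__':
    m=(f['p'].min(2)>195)&(f['d']>0); m[:, :225]=0; m[:,355:]=0; m[:100]=0; m[250:]=0
    v,u=np.nonzero(m); P=np.array([pt('wrist',a,b,f['d'][b,a],c) for a,b in zip(u,v)])
    cc=np.median(P,0); 
    for _ in range(5):
        n=np.linalg.svd(P-P.mean(0))[2][2]; e=(P-P.mean(0))@n; P=P[abs(e)<max(.0015,np.std(e)*1.5)]
    n*=np.sign(n[2]); print('plane',len(P),P.mean(0),n,'expected yaw',(np.degrees(np.arctan2(n[1],n[0]))-158.1))
    s=least_squares(res,[.55,.1,.05,-4],loss='soft_l1'); print(s.x,'\n',s.fun.reshape(-1,2).round(1))
    A=rot(s.x[3]); print('Rz',A[:,2],'plane offset',(P.mean(0)-s.x[:3])@A[:,2])
    # side & top check: projected corners
    for nme in ['top','side']:
        print(nme,[np.round(np.array(proj(nme,A@np.array(q)+s.x[:3])),1).tolist() for _,q in obs[:3]])
    g=pt('wrist',*px(284,352),f['d'][int(352*.64),int(284*.64)],c); print('grip surf',g,'in plate',A.T@(g-s.x[:3]))
E
python3 nest.py
```

```text
plane 10940 [0.61117192 0.08124904 0.07829678] [-0.4169884   0.20697528  0.88503215] expected yaw -4.497843738674192
[ 0.56759829  0.12263955  0.03751793 -4.63622643] 
 [[ 0.8  0.2]
 [ 0.8 -0. ]
 [ 1.3 -1.1]
 [-4.9 -1. ]
 [-3.1  0.2]
 [ 2.3  0.2]
 [-3.3  1.1]]
Rz [-0.4162629   0.20797485  0.88513935] plane offset 0.009348695803589694
top [[164.1, 129.3], [211.8, 134.6], [210.1, 183.8]]
side [[301.1, 148.5], [308.0, 159.5], [266.1, 179.7]]
grip surf [0.50543956 0.04115886 0.0861771 ] in plate [-0.02843484 -0.09673743  0.05199859]
```

```bash
cat > nest2.py <<'E'
from nest import *
n=np.array([-.41699,.20698,.88503]); P0=np.array([.61117,.08125,.07830])
obs=[((547,172),(.109,.024,0)),((522,383),(.109,-.100,0)),((342,348),(-.017,-.100,0)),((369,208),(0,-.004,0)),((362,261),(0,-.038,0))]
import nest; nest.obs=obs
def fit(w):
    def r2(p): return np.r_[res(p),w*((P0-p[:3])@n)]
    return least_squares(r2,[.55,.1,.05,-4],loss='soft_l1')
for w in (0,1000):
    s=fit(w); A=rot(s.x[3]); print(s.x.round(4),'\n',s.fun[:10].reshape(-1,2).round(1).tolist(),'off',(P0-s.x[:3])@n)
print(R.from_matrix(A).as_euler('xyz',degrees=True))
for nme in ['top','side']:
    print(nme,[np.round(np.array(proj(nme,A@np.array(q)+s.x[:3])),1).tolist() for _,q in obs])
t,sd=np.load('f_top.npz'),np.load('f_side.npz')
w=cv2.resize(f['p'],None,fx=1,fy=1)
def draw(im,nm,info,x,y,ww,h,sc=8):
    k=cv2.resize(im[y:y+h,x:x+ww,::-1],None,fx=sc,fy=sc,interpolation=cv2.INTER_CUBIC)
    def L(pts,col):
        q=[proj(nm,A@np.array(a)+s.x[:3],info) for a in pts]; q=np.array([[(a-x+.5)*sc,(b-y+.5)*sc] for a,b in q],int); cv2.polylines(k,[q],True,col,1)
    L([(-.017,-.1,0),(.109,-.1,0),(.109,.024,0),(-.017,.024,0)],(0,0,255))
    L([(0,-.038,0),(0,-.004,0),(0,-.004,.02),(0,-.038,.02)],(0,255,0)); L([(.002,0,0),(.086,0,0),(.086,0,.02),(.002,0,.02)],(255,0,0))
    L([(.018+.004*np.cos(a),-.053+.004*np.sin(a),0) for a in np.arange(0,6.3,.3)],(255,0,255))
    return cv2.resize(k,(400,300))
i=[draw(f['p'],'wrist',c,200,90,160,120,5),draw(t['p'],'top',camera_info('top'),150,122,88,66),draw(sd['p'],'side',camera_info('side'),235,135,88,66)]
cv2.imwrite('pics/ov.png',np.vstack([np.hstack(i[:2]),np.hstack([i[2],0*i[2]])]))
E
python3 nest2.py
```

```text
[ 0.5647  0.1241  0.0431 -4.2175] 
 [[-1.0, -1.8], [-0.2, 0.8], [-1.4, -0.0], [1.5, 0.6], [3.6, -0.2]] off 0.0029374026063932698
[ 0.5641  0.1248  0.0457 -4.1762] 
 [[-0.8, -2.5], [-0.1, 1.3], [-2.2, 0.3], [0.8, 0.2], [2.9, -0.3]] off 0.000248673955430772
[-10.         -26.          -4.17621245]
top [[162.2, 129.8], [210.3, 134.7], [209.0, 184.4], [173.0, 173.5], [185.7, 175.0]]
side [[299.8, 145.6], [306.9, 156.4], [265.0, 176.8], [267.7, 164.3], [268.7, 167.6]]
```

View pics/ov.png

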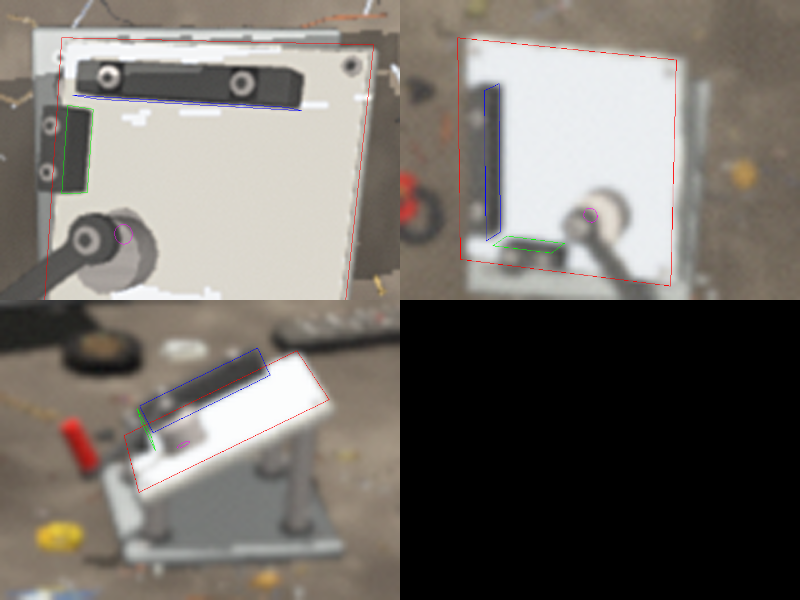

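The overlay fits in all three views to about 2 mm: plate origin (0.5645, 0.1245, 0.045), yaw -4.2°. Now to the heat sink for a close look.

```bash
python3 -m creep '[-1,-0.338,-0.0904,0.02,0.303,-1,-0.338,-0.0904,0.02,0.303,-1,-0.338,-0.0904,0.02,0.303,-1,-0.338,-0.0904,0.02,0.303,-1,-0.338,-0.0904,0.02,0.303,-1,-0.338,-0.0904,0.02,0.303,-1,-0.338,-0.0904,0.02,0.303,-1,-0.338,-0.0904,0.02,0.303,-1,-0.338,-0.0904,0.02,0.303]' 10
python3 - <<'E'
from h import *
print(tool()[0],bot.observe()['eef_rot'])
c=camera_info('wrist');p,d=grab_frame('wrist')
np.savez('f_w2.npz',p=p,d=d,T=c['pose'])
print(proj('wrist',(.468,-.2495,.024),c))
x,y=[int(a) for a in proj('wrist',(.468,-.2495,.024),c)]
P=np.array([pt('wrist',u,v,d[v,u],c) for v in range(max(0,y-70),min(384,y+70)) for u in range(x-70,x+70) if d[v,u]>0])
H=P[(P[:,2]>.012)&(P[:,2]<.035)&(np.hypot(P[:,0]-.468,P[:,1]+.2495)<.045)]
print(len(H),np.percentile(H[:,2],[5,50,95,99]),np.median(P[P[:,2]<.008,2]),cv2.minAreaRect((H[:,:2]*1000).astype(np.float32)))
cv2.imwrite('pics/w2.png',cv2.resize(p[:,:,::-1],(800,600),interpolation=cv2.INTER_CUBIC))
E
```

```text
time: 2.82
ee_pos: [0.4691, -0.2482, 0.2198]
eef_rot: [180.0, -0.0, 31.6]
ft_force: [-0.1, -0.4, -0.6]
gripper_width: 0.0949
finger_force: 0.0
[ 0.46914595 -0.24817706  0.21977995] [ 1.79997968e+02 -1.72366440e-02  3.15544859e+01]
(np.float64(259.06408545349706), np.float64(170.357023634198))
604 [0.01325988 0.02325697 0.02469475 0.02512223] 0.0031493822725118803 ((468.4717712402344, -246.9755859375), (36.22247314453125, 48.459449768066406), 31.855810165405273)
```

View pics/w2.png

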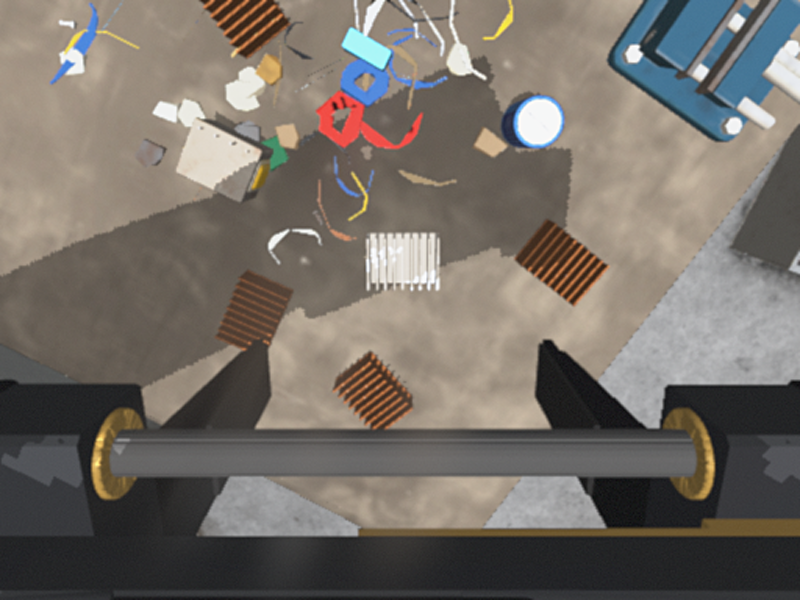

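The silver heat sink is at (403,261), square to the tool, with its fins across the jaw line. Top height is 24-25 mm by three cameras. I go down to the outer fins with the tips about 9 mm above the bench.

```bash
python3 -m creep '[-1,0,-0.001,0.05,0,-1,0,-0.001,0.1,0,-1,0,-0.001,0.14,0,-1,0,-0.001,0.165,0,-1,0,-0.001,0.18,0,-1,0,-0.001,0.186,0,-1,0,-0.001,0.186,0,0.3,0,-0.001,0.186,0,0.3,0,-0.001,0.186,0,0.3,0,-0.001,0.186,0]' 12
python3 -m creep '[0.3,0,0,0,0,0.3,0,0,0,0,0.3,0,0,-0.03,0,0.3,0,0,-0.08,0,0.3,0,0,-0.14,0,0.3,0,0,-0.2,0,0.3,0,0,-0.2,0]'
```

```text
time: 4.12
ee_pos: [0.4683, -0.2492, 0.0342]
eef_rot: [180.0, -0.0, 31.4]
ft_force: [-0.0, -0.6, 0.7]
gripper_width: 0.0703
finger_force: 0.0
time: 5.0
ee_pos: [0.4707, -0.2507, 0.2405]
eef_rot: [179.4, -0.3, 31.4]
ft_force: [-0.5, -1.4, -1.7]
gripper_width: 0.049
finger_force: 12.0
```

Grasped: 49 mm opening, 12 N. Now I work out the target over the plate.

```bash
cat > plan.py <<'E'
from nest import *
O=np.array([.5645,.1245,.045]); YAW=-4.2; A=rot(YAW)
def plate(q): return O+A@np.array(q)
def toplate(p): return A.T@(np.array(p)-O)
def delta(target,yaw):
    p,M,s=tool(); d=M.T@(np.array(target)-p); y=s['eef_rot'][2]; return d.round(4), round(-((yaw-y+180)%360-180)/180,4)
if __name__=='__main__':
    xu,yr=.057,-.0395
    C=plate((xu,yr,0))                      # first-contact corner (uphill right)
    h=np.array([np.cos(np.radians(YAW)),np.sin(np.radians(YAW)),0]); l=np.array([-h[1],h[0],0])
    c=C-.025*h+.018*l                       # box centre underside, horizontal
    t=c+[0,0,.034]; print('corner',C,'contact TCP',t)
    print('hover +30',t+[0,0,.03],delta(t+[0,0,.03],90+YAW), tool()[0])
E
python3 plan.py
```

```text
corner [0.60974596 0.08217269 0.07615208] contact TCP [0.58613139 0.10195531 0.11015208]
hover +30 [0.58613139 0.10195531 0.14015208] (array([ 0.2818, -0.2419,  0.0992]), np.float64(-0.3022)) [ 0.47065349 -0.25066097  0.24051505]
```

```bash
python3 -m creep '[0.3,0.282,-0.242,0,-0.302,0.3,0.282,-0.242,0,-0.302,0.3,0.282,-0.242,0,-0.302,0.3,0.282,-0.242,0,-0.302,0.3,0.282,-0.242,0,-0.302,0.3,0.282,-0.242,0,-0.302,0.3,0.282,-0.242,0.02,-0.302,0.3,0.282,-0.242,0.06,-0.302,0.3,0.282,-0.242,0.08,-0.302,0.3,0.282,-0.242,0.095,-0.302]'
python3 -m creep '[0.3,0,0,0,0,0.3,0,0,0,0]'
python3 - <<'E'
from h import *
from plan import delta,plate
print(delta((.5861,.102,.1402),85.8))
c=camera_info('wrist');p,d=grab_frame('wrist')
k=cv2.resize(p[:,:,::-1],(800,600),interpolation=cv2.INTER_CUBIC)
for a,b in [((.002,0,.02),(.086,0,.02)),((.002,0,0),(.086,0,0)),((0,-.038,.02),(0,-.004,.02))]:
    q=[tuple(int(round((x+.5)/.64)) for x in proj('wrist',plate(w),c)) for w in (a,b)]; cv2.line(k,*q,(255,0,0),1)
cv2.imwrite('pics/w3.png',k)
E
```

```text
time: 6.25
ee_pos: [0.5817, 0.1036, 0.1364]
eef_rot: [-179.8, 0.0, 85.7]
ft_force: [-0.5, 0.9, -0.9]
gripper_width: 0.0491
finger_force: 12.0
time: 6.5
ee_pos: [0.5836, 0.1043, 0.14]
eef_rot: [179.9, -0.0, 85.7]
ft_force: [-0.6, -0.9, -0.5]
gripper_width: 0.0489
finger_force: 12.0
(array([-0.0021,  0.0027, -0.0002]), np.float64(-0.0004))
```

View pics/w3.png

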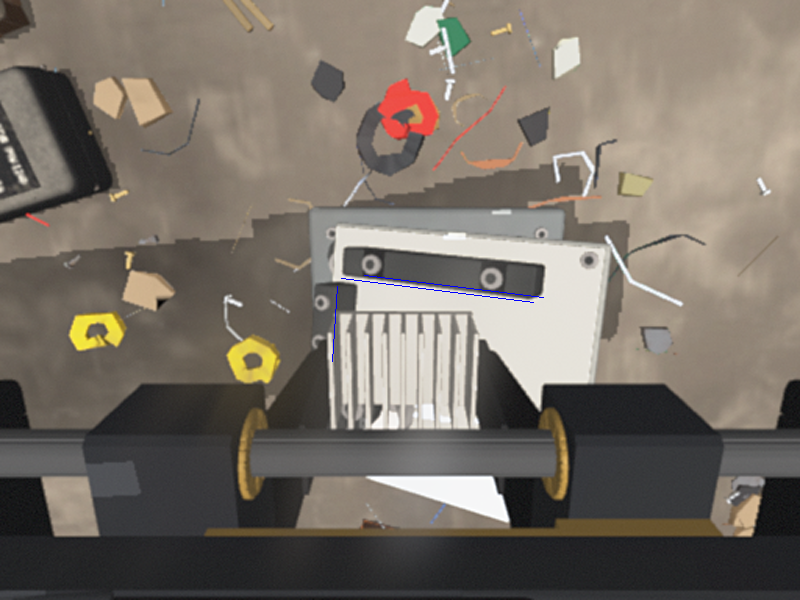

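The wrist view matches the fence overlay: top edge ends at (341,279) and (543,297). The sink is held squarely at (403,370). I correct 2 to 3 mm and go down.

```bash
python3 -m creep '[0.3,-0.002,0.0027,0,0,0.3,-0.002,0.0027,0.006,0,0.3,-0.002,0.0027,0.012,0,0.3,-0.002,0.0027,0.018,0,0.3,-0.002,0.0027,0.022,0,0.3,-0.002,0.0027,0.024,0,0.3,-0.002,0.0027,0.025,0,0.3,-0.002,0.0027,0.025,0]'
python3 -m creep '[0.3,0,0,0.001,0,0.3,0,0,0.002,0,0.3,0,0,0.002,0]'
python3 -m creep '[0.3,0,0,0.001,0,0.3,0,0,0.002,0,0.3,0,0,0.002,0]'
```

```text
time: 7.55
ee_pos: [0.5853, 0.1024, 0.1138]
eef_rot: [180.0, 0.0, 85.8]
ft_force: [0.2, 0.1, -1.3]
gripper_width: 0.0491
finger_force: 12.0
time: 7.92
ee_pos: [0.5851, 0.1023, 0.1116]
eef_rot: [-180.0, 0.0, 85.8]
ft_force: [-0.5, 0.1, -0.5]
gripper_width: 0.0491
finger_force: 12.0
time: 8.3
ee_pos: [0.5852, 0.1024, 0.1097]
eef_rot: [-180.0, -0.0, 85.8]
ft_force: [-1.5, 0.7, 0.3]
gripper_width: 0.0491
finger_force: 12.0
```

```bash
python3 -m creep '[0.3,0,0,0.001,0,0.3,0,0,0.001,0]'
python3 -m creep '[0.3,0,0,0.001,0,0.3,0,0,0.001,0]'
```

```text
time: 8.55
ee_pos: [0.5854, 0.1024, 0.1092]
eef_rot: [180.0, -0.0, 85.8]
ft_force: [-2.0, 0.2, 2.4]
gripper_width: 0.049
finger_force: 12.0
time: 8.8
ee_pos: [0.5854, 0.1026, 0.1086]
eef_rot: [180.0, -0.0, 85.8]
ft_force: [-2.9, 1.1, 5.5]
gripper_width: 0.0488
finger_force: 12.0
```

Contact comes at the predicted height. I open slowly so that it pivots down between the fingers.

```bash
python3 -m creep '[-0.06,0,0,-0.001,0,-0.07,0,0,-0.001,0,-0.08,0,0,-0.001,0,-0.095,0,0,-0.001,0,-0.11,0,0,-0.001,0,-0.125,0,0,-0.001,0,-0.14,0,0,-0.001,0,-0.155,0,0,-0.001,0,-0.17,0,0,-0.001,0,-0.185,0,0,-0.001,0]' 3
python3 -m creep '[-0.2,0,0,0,0,-0.22,0,0,0,0,-0.25,0,0,-0.0,0,-0.3,0,0,0,0]'
python3 - <<'E'
from h import *
p,d=grab_frame('wrist')
a=cv2.resize(p[120:300,140:380,::-1],(400,300),interpolation=cv2.INTER_CUBIC)
p,d=grab_frame('side'); b=cv2.resize(p[115:205,220:340,::-1],(400,300),interpolation=cv2.INTER_CUBIC)
cv2.imwrite('pics/w4.png',np.hstack([a,b]))
E
```

```text
time: 10.05
ee_pos: [0.5854, 0.1023, 0.1088]
eef_rot: [180.0, -0.0, 85.8]
ft_force: [-0.6, -0.0, 0.5]
gripper_width: 0.0559
finger_force: 0.0
time: 10.55
ee_pos: [0.5852, 0.1023, 0.1087]
eef_rot: [180.0, 0.0, 85.8]
ft_force: [-0.4, -0.1, 0.1]
gripper_width: 0.061
finger_force: 0.0
```

View pics/w4.png

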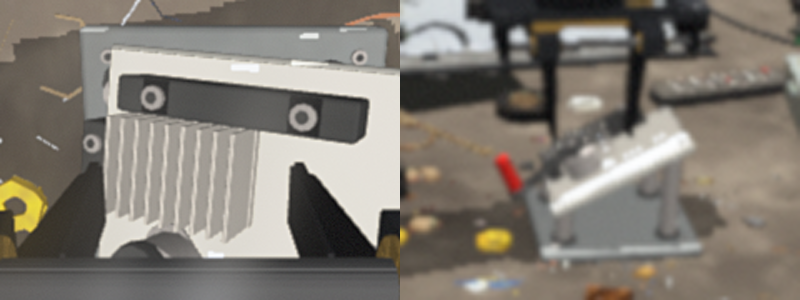

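The picture shows the sink against the fence and down by the stop, at left (180,180). I lift clear, shut the fingers and check the seat by depth.

```bash
python3 -m creep '[-0.3,0,0,-0.02,0,-0.3,0,0,-0.06,0,-0.3,0,0,-0.12,0,1,0,-0.02,-0.13,0,1,0,-0.02,-0.13,0,1,0,-0.02,-0.13,0]'
cat > look.py <<'E'
from plan import *
def seat(save=None):
    p0=tool()[0]; c=camera_info('wrist');p,d=grab_frame('wrist')
    v,u=np.nonzero((d>0)&(d<.5)); f=192/np.tan(np.radians(c['fov_y']/2)); T=np.array(c['pose']); z=d[v,u]
    P=(T[:3,:3]@np.array([(u-c['cx'])/f*z,-(v-c['cy'])/f*z,-z])).T+T[:3,3]
    Q=(P-O)@A
    m=(Q[:,0]>-.004)&(Q[:,0]<.07)&(Q[:,1]>-.045)&(Q[:,1]<.0)&(Q[:,2]>.021)&(Q[:,2]<.032)
    H=Q[m]; print('fins',len(H),'x',np.percentile(H[:,0],[1,99]).round(4),'y',np.percentile(H[:,1],[1,99]).round(4),'z',np.median(H[:,2]).round(4),cv2.minAreaRect((H[:,:2]*1000).astype(np.float32)))
    g=(p[v,u,0]>90)&(p[v,u,1]<50)&(p[v,u,2]<50)&(Q[:,2]>.02)&(Q[:,2]<.065)&(Q[:,1]<-.04)&(np.hypot(Q[:,0]-.018,Q[:,1]+.053)<.095)
    G=Q[g]; 
    if len(G)>5:
        top=G[G[:,2]>G[:,2].max()-.004]; m=top.mean(0); r=m[:2]-[.018,-.053]
        print('grip',len(G),'zmax',G[:,2].max().round(4),m.round(4),'r',np.hypot(*r).round(4),'q',((np.arctan2(r[1],r[0])-3.75)%(2*np.pi)).round(3))
    if save: cv2.imwrite(save,cv2.resize(p[:,:,::-1],(800,600),interpolation=cv2.INTER_CUBIC))
if __name__=='__main__':
    import sys; seat(*sys.argv[1:2])
E
python3 look.py pics/w5.png
```

```text
time: 11.4
ee_pos: [0.5651, 0.1038, 0.2384]
eef_rot: [-180.0, 0.0, 85.8]
ft_force: [0.1, -0.1, -1.2]
gripper_width: 0.0371
finger_force: 0.0
fins 1097 x [-0.0035  0.0498] y [-0.0444 -0.001 ] z 0.0239 ((23.054237365722656, -22.942108154296875), (44.06003189086914, 54.08514404296875), 89.9336166381836)
```

View pics/w5.png

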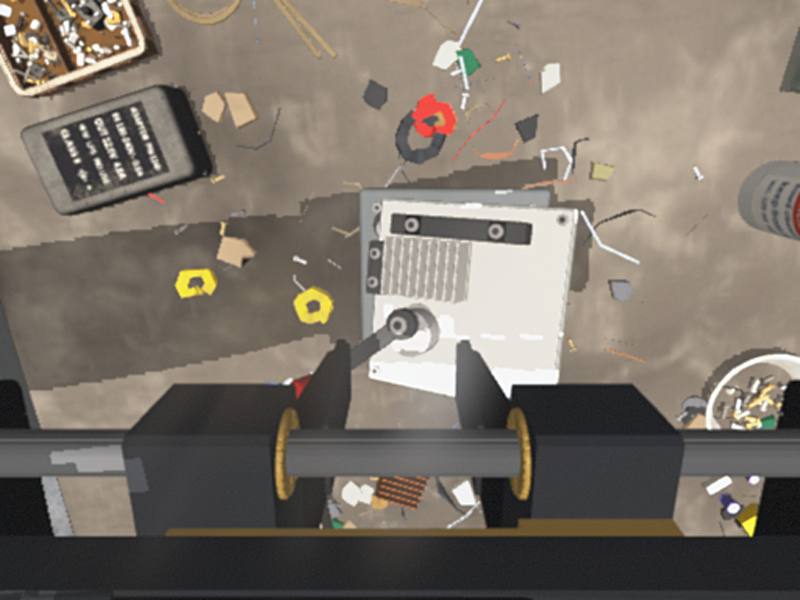

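The sink is home: fins at (426,270), against the stop and the fence, upper end at x = 49.8 mm of the plate. Now I plan the lever waypoints.

```bash
cat > lev.py <<'E'
from plan import *
import sys
HALF=.010
def way(q,back=0.,tip=.014):
    """TCP & yaw so that the front (tool -x) face touches the grip's top rim at lever angle q, backed off by back"""
    a=3.75+q; t=np.array([-np.sin(a),np.cos(a),0]); G=np.array([.018+.07*np.cos(a),-.053+.07*np.sin(a),.057])
    tw=A@t; hd=np.degrees(np.arctan2(tw[1],tw[0])); h=np.array([np.cos(np.radians(hd)),np.sin(np.radians(hd)),0])
    rim=plate(G-.0065*t); p=rim-(HALF+back)*h; p[2]=rim[2]-tip+.025
    return p,hd+180,h
def qof(p,yaw=None):
    from scipy.optimize import minimize_scalar
    return minimize_scalar(lambda q: np.hypot(*(way(q)[0]-p)[:2]),bounds=(-.2,2.3),method='bounded').x
def F(n=6):
    fs=[]
    for _ in range(n): grab_frame('top'); fs.append(bot.observe()['ft_force'])
    return np.array(fs)
if __name__=='__main__':
    p,M,s=tool()
    print('tcp',p.round(4),s['eef_rot'].round(1),s['time'],'w',s['gripper_width'])
    for a in sys.argv[1:]:
        q,b=(a.split(':')+['0'])[:2]; P,y,h=way(float(q),float(b)/1000); d,t=delta(P,y); print(q,b,'row',d.tolist(),float(t),'abs',P.round(4),'yaw',round(y,1))
E
python3 - <<'E'
from lev import *
g=np.array([.50543956,.04115886,.0861771]); print('w1 grip',toplate(g)); r=toplate(g)[:2]-[.018,-.053]; print(np.hypot(*r),np.arctan2(r[1],r[0])%(2*np.pi)-3.75)
f=np.load('f_w1.npz'); c=dict(camera_info('wrist')); c['pose']=f['T']; p=f['p'].astype(int)
m=(p[:,:,0]>p[:,:,1]+50)&(f['d']>0); m[:200]=0;m[245:]=0;m[:,:165]=0;m[:,200:]=0
Q=np.array([toplate(pt('wrist',u,v,f['d'][v,u],c)) for v,u in zip(*np.nonzero(m))]); Q=Q[Q[:,2]>.02]
k=Q[Q[:,2]>Q[:,2].max()-.006]; print(len(Q),Q[:,2].min(),Q[:,2].max(),k.mean(0)); r=k.mean(0)[:2]-[.018,-.053]; print(np.hypot(*r),np.arctan2(r[1],r[0])%(2*np.pi)-3.75)
E
python3 lev.py 0.1:15
```

```text
w1 grip [-0.02940374 -0.09656014  0.04405671]
0.06437857363270119 0.1347617444167133
193 0.029373549067673674 0.05777198560636889 [-0.02985315 -0.09683013  0.05486347]
0.06489224822455286 0.13313946758851225
tcp [0.565  0.1037 0.2377] [-179.9    0.    85.8] 11.45 w 0.03316332136085121
0.1 15 row [-0.0412, -0.0833, 0.134] -0.1956 abs [0.4787 0.0688 0.1038] yaw 121.0
```

```bash
python3 -m creep '[1,-0.041,-0.085,0,-0.196,1,-0.041,-0.085,0,-0.196,1,-0.041,-0.085,0.03,-0.196,1,-0.041,-0.085,0.06,-0.196,1,-0.041,-0.085,0.09,-0.196,1,-0.041,-0.085,0.115,-0.196,1,-0.041,-0.085,0.13,-0.196,1,-0.041,-0.085,0.134,-0.196,1,-0.041,-0.085,0.134,-0.196]'
python3 - <<'E'
from lev import *
f=F(8); print(f.mean(0),f.std(0),tool()[0],bot.observe()['gripper_width'],bot.observe()['time'])
p,d=grab_frame('side'); a=cv2.resize(p[115:205,200:320,::-1],(800,600),interpolation=cv2.INTER_CUBIC)
cv2.imwrite('pics/s6.png',a)
E
python3 lev.py 0.1 0.2 0.3 0.4 0.5 0.6 0.7 0.8
```

```text
time: 12.58
ee_pos: [0.4778, 0.0692, 0.105]
eef_rot: [180.0, 0.0, 121.0]
ft_force: [-0.4, -0.3, 0.2]
gripper_width: 0.0011
finger_force: 0.0
[ 0.07839416 -0.3418719  -0.09480792] [0.3611474  0.45873271 0.26796103] [0.47770025 0.06924552 0.1051262 ] 0.0006701257013904982 12.975
tcp [0.4776 0.0692 0.105 ] [180.   0. 121.] 13.025 w 0.0004161611059358938
0.1 0 row [-0.0159, 0.0006, 0.0012] 0.0004 abs [0.4864 0.0559 0.1038] yaw 121.0
0.2 0 row [-0.0224, -0.0007, -0.0016] -0.0337 abs [0.4886 0.0496 0.1066] yaw 127.1
0.3 0 row [-0.029, -0.0014, -0.0045] -0.0684 abs [0.4913 0.0437 0.1095] yaw 133.3
0.4 0 row [-0.0355, -0.0014, -0.0075] -0.1036 abs [0.4947 0.0381 0.1125] yaw 139.7
0.5 0 row [-0.042, -0.0007, -0.0107] -0.1393 abs [0.4986 0.0329 0.1157] yaw 146.1
0.6 0 row [-0.0483, 0.0006, -0.0139] -0.1752 abs [0.5031 0.0282 0.1189] yaw 152.6
0.7 0 row [-0.0544, 0.0027, -0.0172] -0.2111 abs [0.508  0.024  0.1222] yaw 159.0
0.8 0 row [-0.0602, 0.0055, -0.0204] -0.2469 abs [0.5133 0.0205 0.1255] yaw 165.5
```

View pics/s6.png

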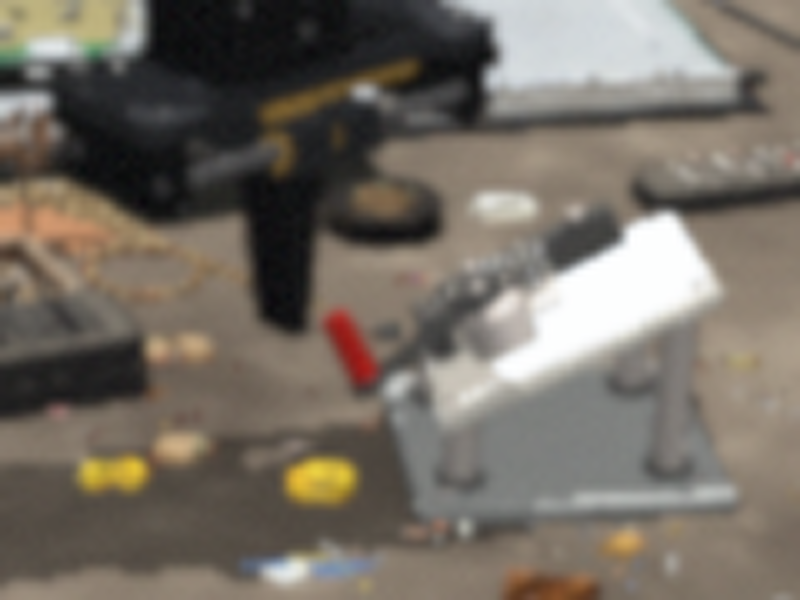

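The fingers stand behind and just left of the grip (345,345), as intended. I start pushing.

```bash
python3 -m creep '[1,-0.009,0,0.005,0,1,-0.016,0.0005,0.005,0,1,-0.022,-0.0007,0.0025,-0.034,1,-0.029,-0.0014,0,-0.068,1,-0.0355,-0.0014,-0.003,-0.104,1,-0.042,-0.0007,-0.006,-0.139,1,-0.048,0.0006,-0.01,-0.175,1,-0.054,0.0027,-0.013,-0.211,1,-0.060,0.0055,-0.016,-0.247,1,-0.060,0.0055,-0.016,-0.247]'
python3 - <<'E'
from lev import *
p=tool()[0]; q=qof(p); h=way(q)[2]; f=F(6); print('q',q,'F',f.mean(0),'push',-(f@h).mean(), 'radial',(f@np.array([h[1],-h[0],0])).mean())
E
python3 lev.py 0.85 0.9 0.95 1.0 1.05 1.1 1.15 1.2
```

```text
time: 14.28
ee_pos: [0.5131, 0.0199, 0.1205]
eef_rot: [-180.0, -0.1, 165.4]
ft_force: [-1.6, -0.8, 0.4]
gripper_width: 0.0006
finger_force: 0.9
q 0.8014403675031831 F [-1.51383672 -0.35455683 -0.12748122] push 1.3777939573257862 radial 0.7204831516460392
tcp [0.513  0.0208 0.1204] [180.   -0.  165.5] 14.575 w 0.0001863301920141799
0.85 0 row [-0.0036, -0.001, -0.0066] -0.0179 abs [0.5161 0.0189 0.1271] yaw 168.7
0.9 0 row [-0.0067, -0.0016, -0.0083] -0.0356 abs [0.5191 0.0175 0.1287] yaw 171.9
0.95 0 row [-0.0099, -0.002, -0.0099] -0.0531 abs [0.5221 0.0163 0.1303] yaw 175.0
1.0 0 row [-0.0132, -0.0023, -0.0114] -0.0705 abs [0.5251 0.0153 0.1319] yaw 178.2
1.05 0 row [-0.0164, -0.0023, -0.013] -0.0877 abs [0.5283 0.0144 0.1334] yaw 181.3
1.1 0 row [-0.0197, -0.0022, -0.0145] -0.1048 abs [0.5314 0.0137 0.135 ] yaw 184.3
1.15 0 row [-0.0229, -0.0019, -0.016] -0.1217 abs [0.5347 0.0132 0.1365] yaw 187.4
1.2 0 row [-0.0262, -0.0014, -0.0175] -0.1384 abs [0.5379 0.0128 0.1379] yaw 190.4
```

Light steady push (1.4 N), as expected for a free lever. I go on to 1.15, then work out the small local steps.

```bash
python3 -m creep '[1,-0.0036,-0.001,-0.0016,-0.018,1,-0.0067,-0.0016,-0.0033,-0.0356,1,-0.0099,-0.002,-0.0049,-0.053,1,-0.0132,-0.0023,-0.0064,-0.07,1,-0.0164,-0.0023,-0.008,-0.088,1,-0.0197,-0.0022,-0.0095,-0.105,1,-0.0229,-0.0019,-0.011,-0.122,1,-0.0229,-0.0019,-0.011,-0.122]'
cat > guard.py <<'E'
from lev import *
lim=float(sys.argv[1]); f=F(5); p=tool()[0]; q=qof(p); P,y,h=way(q); v=-(f@h).mean(); s=bot.observe()
print('q %.3f push %.2f rad %.2f fz %.2f t %.1f yawerr %.1f side %.1f mm z %.1f'%(q,v,(f@np.array([h[1],-h[0],0])).mean(),f[:,2].mean(),s['time'],(s['eef_rot'][2]-y+180)%360-180,1e3*(P-p)@np.array([h[1],-h[0],0]),1e3*(p[2]-P[2])))
sys.exit(v>lim)
E
python3 guard.py 9
python3 - <<'E'
from lev import *
for q in (1.15,1.25,1.35,1.45,1.55,1.65,1.75,1.85):
    P,y,h=way(q); P2,y2,_=way(q+.02); M=R.from_euler('xyz',[180,0,y],degrees=True).as_matrix(); print(q,(M.T@(P2-P)).round(5),-(y2-y)/180)
E
```

```text
time: 15.58
ee_pos: [0.5349, 0.0132, 0.1318]
eef_rot: [-180.0, 0.0, -172.6]
ft_force: [-1.0, 0.7, 0.9]
gripper_width: 0.0006
finger_force: 0.8
q 1.152 push 1.57 rad 0.28 fz 0.69 t 15.8 yawerr -0.1 side 0.0 mm z -4.8
1.15 [-0.00127 -0.00032 -0.00059] -0.006703170581640134
1.25 [-0.00129 -0.00032 -0.00056] -0.006547554130138482
1.35 [-0.0013  -0.00031 -0.00052] -0.006389997890382264
1.45 [-0.00132 -0.0003  -0.00048] -0.006237121594895396
1.55 [-0.00134 -0.0003  -0.00043] -0.006094467482113133
1.65 [-0.00135 -0.00029 -0.00038] -0.0059664594663688475
1.75 [-0.00137 -0.00029 -0.00033] -0.005856479712597541
1.85 [-0.00138 -0.00029 -0.00027] -0.005767008636446904False
```

```bash
S(){ python3 guard.py 2.6; }
python3 -m creep '[1,-0.0013,-0.0003,-0.0006,-0.0066,1,-0.0013,-0.0003,-0.0006,-0.0066]' >/dev/null && S && python3 -m creep '[1,-0.0013,-0.0003,-0.0006,-0.0066,1,-0.0013,-0.0003,-0.0006,-0.0066]' >/dev/null && S && python3 -m creep '[1,-0.0013,-0.0003,-0.0006,-0.0066,1,-0.0013,-0.0003,-0.0006,-0.0066]' >/dev/null && S && python3 -m creep '[1,-0.0013,-0.0003,-0.0006,-0.0066,1,-0.0013,-0.0003,-0.0006,-0.0066]' >/dev/null && S && python3 -m creep '[1,-0.0013,-0.0003,-0.0006,-0.0066,1,-0.0013,-0.0003,-0.0006,-0.0066]' >/dev/null && S && python3 -m creep '[1,-0.0013,-0.0003,-0.0006,-0.0066,1,-0.0013,-0.0003,-0.0006,-0.0066]' >/dev/null && S && python3 -m creep '[1,-0.0013,-0.0003,-0.0005,-0.0065,1,-0.0013,-0.0003,-0.0005,-0.0065]' >/dev/null && S && python3 -m creep '[1,-0.0013,-0.0003,-0.0005,-0.0065,1,-0.0013,-0.0003,-0.0005,-0.0065]' >/dev/null && S && python3 -m creep '[1,-0.0013,-0.0003,-0.0005,-0.0064,1,-0.0013,-0.0003,-0.0005,-0.0064]' >/dev/null && S && python3 -m creep '[1,-0.0013,-0.0003,-0.0005,-0.0064,1,-0.0013,-0.0003,-0.0005,-0.0064]' >/dev/null && S
```

```text
q 1.171 push 2.82 rad 0.14 fz 1.06 t 16.3 yawerr 0.0 side -0.1 mm z -4.9True
```

```bash
python3 guard.py 2.6; python3 -m creep '[1,-0.0006,-0.0001,-0.0003,-0.0033,1,-0.0006,-0.0001,-0.0003,-0.0033]' >/dev/null; python3 guard.py 3.5
```

```text
q 1.172 push 2.55 rad 0.12 fz 1.25 t 16.6 yawerr -0.1 side -0.0 mm z -4.9
q 1.183 push 2.16 rad 0.47 fz 0.39 t 17.1 yawerr -0.1 side 0.0 mm z -4.8False
False
```

```bash
S(){ python3 guard.py 3.1; }
python3 -m creep '[1,-0.0013,-0.0003,-0.0006,-0.0066,1,-0.0013,-0.0003,-0.0006,-0.0066]' >/dev/null && S && python3 -m creep '[1,-0.0013,-0.0003,-0.0006,-0.0066,1,-0.0013,-0.0003,-0.0006,-0.0066]' >/dev/null && S && python3 -m creep '[1,-0.0013,-0.0003,-0.0006,-0.0066,1,-0.0013,-0.0003,-0.0006,-0.0066]' >/dev/null && S && python3 -m creep '[1,-0.0013,-0.0003,-0.0006,-0.0066,1,-0.0013,-0.0003,-0.0006,-0.0066]' >/dev/null && S && python3 -m creep '[1,-0.0013,-0.0003,-0.0006,-0.0066,1,-0.0013,-0.0003,-0.0006,-0.0066]' >/dev/null && S && python3 -m creep '[1,-0.0013,-0.0003,-0.0006,-0.0066,1,-0.0013,-0.0003,-0.0006,-0.0066]' >/dev/null && S && python3 -m creep '[1,-0.0013,-0.0003,-0.0005,-0.0065,1,-0.0013,-0.0003,-0.0005,-0.0065]' >/dev/null && S && python3 -m creep '[1,-0.0013,-0.0003,-0.0005,-0.0065,1,-0.0013,-0.0003,-0.0005,-0.0065]' >/dev/null && S && python3 -m creep '[1,-0.0013,-0.0003,-0.0005,-0.0064,1,-0.0013,-0.0003,-0.0005,-0.0064]' >/dev/null && S && python3 -m creep '[1,-0.0013,-0.0003,-0.0005,-0.0064,1,-0.0013,-0.0003,-0.0005,-0.0064]' >/dev/null && S
```

```text
q 1.204 push 1.59 rad 0.64 fz 0.88 t 17.6 yawerr -0.2 side 0.0 mm z -4.8False
```

```bash
sed -i 's/sys.exit(v>lim)/sys.exit(int(v>lim))/' guard.py; S(){ python3 guard.py 3.1; }
python3 -m creep '[1,-0.0013,-0.0003,-0.0006,-0.0066,1,-0.0013,-0.0003,-0.0006,-0.0066]' >/dev/null && S && python3 -m creep '[1,-0.0013,-0.0003,-0.0006,-0.0066,1,-0.0013,-0.0003,-0.0006,-0.0066]' >/dev/null && S && python3 -m creep '[1,-0.0013,-0.0003,-0.0006,-0.0066,1,-0.0013,-0.0003,-0.0006,-0.0066]' >/dev/null && S && python3 -m creep '[1,-0.0013,-0.0003,-0.0006,-0.0066,1,-0.0013,-0.0003,-0.0006,-0.0066]' >/dev/null && S && python3 -m creep '[1,-0.0013,-0.0003,-0.0006,-0.0066,1,-0.0013,-0.0003,-0.0006,-0.0066]' >/dev/null && S && python3 -m creep '[1,-0.0013,-0.0003,-0.0006,-0.0066,1,-0.0013,-0.0003,-0.0006,-0.0066]' >/dev/null && S && python3 -m creep '[1,-0.0013,-0.0003,-0.0005,-0.0065,1,-0.0013,-0.0003,-0.0005,-0.0065]' >/dev/null && S && python3 -m creep '[1,-0.0013,-0.0003,-0.0005,-0.0065,1,-0.0013,-0.0003,-0.0005,-0.0065]' >/dev/null && S && python3 -m creep '[1,-0.0013,-0.0003,-0.0005,-0.0064,1,-0.0013,-0.0003,-0.0005,-0.0064]' >/dev/null && S && python3 -m creep '[1,-0.0013,-0.0003,-0.0005,-0.0064,1,-0.0013,-0.0003,-0.0005,-0.0064]' >/dev/null && S
```

```text
q 1.223 push 1.62 rad 0.59 fz 0.49 t 18.1 yawerr -0.1 side 0.0 mm z -4.8
q 1.243 push 1.87 rad 0.62 fz 0.89 t 18.6 yawerr -0.2 side 0.1 mm z -4.8
q 1.264 push 1.86 rad 0.68 fz 0.65 t 19.1 yawerr -0.2 side 0.1 mm z -4.7
q 1.283 push 1.62 rad 0.54 fz 0.69 t 19.6 yawerr -0.1 side 0.1 mm z -4.7
q 1.304 push 1.63 rad 0.52 fz 0.35 t 20.1 yawerr -0.1 side 0.1 mm z -4.7
q 1.323 push 1.83 rad 1.01 fz -0.04 t 20.6 yawerr -0.1 side 0.2 mm z -4.6
q 1.344 push 1.64 rad 0.72 fz 0.46 t 21.1 yawerr -0.1 side 0.1 mm z -4.6
q 1.364 push 1.54 rad 0.36 fz 0.31 t 21.6 yawerr -0.1 side 0.2 mm z -4.6
q 1.384 push 1.68 rad 0.98 fz 0.46 t 22.1 yawerr -0.1 side 0.2 mm z -4.7
q 1.404 push 1.95 rad 0.63 fz 0.39 t 22.6 yawerr -0.1 side 0.1 mm z -4.7
```

```bash
S(){ python3 guard.py 2.8; }
python3 -m creep '[1,-0.0013,-0.0003,-0.0005,-0.0063,1,-0.0013,-0.0003,-0.0005,-0.0063]' >/dev/null && S && python3 -m creep '[1,-0.0013,-0.0003,-0.0005,-0.0063,1,-0.0013,-0.0003,-0.0005,-0.0063]' >/dev/null && S && python3 -m creep '[1,-0.0013,-0.0003,-0.0005,-0.0063,1,-0.0013,-0.0003,-0.0005,-0.0063]' >/dev/null && S && python3 -m creep '[1,-0.0013,-0.0003,-0.0005,-0.0062,1,-0.0013,-0.0003,-0.0005,-0.0062]' >/dev/null && S && python3 -m creep '[1,-0.0013,-0.0003,-0.0005,-0.0062,1,-0.0013,-0.0003,-0.0005,-0.0062]' >/dev/null && S && python3 -m creep '[1,-0.0013,-0.0003,-0.0005,-0.0062,1,-0.0013,-0.0003,-0.0005,-0.0062]' >/dev/null && S && python3 -m creep '[1,-0.0013,-0.0003,-0.0004,-0.0061,1,-0.0013,-0.0003,-0.0004,-0.0061]' >/dev/null && S && python3 -m creep '[1,-0.0013,-0.0003,-0.0004,-0.0061,1,-0.0013,-0.0003,-0.0004,-0.0061]' >/dev/null && S && python3 -m creep '[1,-0.0013,-0.0003,-0.0004,-0.0061,1,-0.0013,-0.0003,-0.0004,-0.0061]' >/dev/null && S && python3 -m creep '[1,-0.0013,-0.0003,-0.0004,-0.006,1,-0.0013,-0.0003,-0.0004,-0.006]' >/dev/null && S
```

```text
q 1.423 push 1.84 rad 0.54 fz 0.56 t 23.1 yawerr -0.0 side 0.2 mm z -4.7
q 1.443 push 1.85 rad 0.66 fz 0.31 t 23.6 yawerr -0.0 side 0.2 mm z -4.7
q 1.463 push 1.38 rad 0.97 fz 0.45 t 24.1 yawerr -0.0 side 0.2 mm z -4.6
q 1.483 push 1.51 rad 1.04 fz 0.40 t 24.6 yawerr 0.0 side 0.2 mm z -4.6
q 1.502 push 1.71 rad 0.74 fz -0.51 t 25.1 yawerr 0.1 side 0.2 mm z -4.6
q 1.522 push 1.13 rad 0.52 fz -0.64 t 25.6 yawerr 0.1 side 0.2 mm z -4.5
q 1.541 push 0.88 rad 0.65 fz -0.27 t 26.1 yawerr 0.1 side 0.2 mm z -4.6
q 1.561 push 1.52 rad 0.77 fz -0.54 t 26.6 yawerr 0.1 side 0.2 mm z -4.6
q 1.581 push 1.77 rad 0.69 fz 0.25 t 27.1 yawerr 0.1 side 0.2 mm z -4.6
q 1.600 push 1.46 rad 0.15 fz 0.07 t 27.6 yawerr 0.2 side 0.1 mm z -4.6
```

```bash
S(){ python3 guard.py 2.7; }
python3 -m creep '[1,-0.0013,-0.0003,-0.0004,-0.006,1,-0.0013,-0.0003,-0.0004,-0.006]' >/dev/null && S && python3 -m creep '[1,-0.0013,-0.0003,-0.0004,-0.006,1,-0.0013,-0.0003,-0.0004,-0.006]' >/dev/null && S && python3 -m creep '[1,-0.0013,-0.0003,-0.0004,-0.006,1,-0.0013,-0.0003,-0.0004,-0.006]' >/dev/null && S && python3 -m creep '[1,-0.0014,-0.0003,-0.0004,-0.006,1,-0.0014,-0.0003,-0.0004,-0.006]' >/dev/null && S && python3 -m creep '[1,-0.0014,-0.0003,-0.0004,-0.006,1,-0.0014,-0.0003,-0.0004,-0.006]' >/dev/null && S && python3 -m creep '[1,-0.0014,-0.0003,-0.0003,-0.006,1,-0.0014,-0.0003,-0.0003,-0.006]' >/dev/null && S && python3 -m creep '[1,-0.0014,-0.0003,-0.0003,-0.006,1,-0.0014,-0.0003,-0.0003,-0.006]' >/dev/null && S && python3 -m creep '[1,-0.0014,-0.0003,-0.0003,-0.0059,1,-0.0014,-0.0003,-0.0003,-0.0059]' >/dev/null && S && python3 -m creep '[1,-0.0014,-0.0003,-0.0003,-0.0059,1,-0.0014,-0.0003,-0.0003,-0.0059]' >/dev/null && S && python3 -m creep '[1,-0.0014,-0.0003,-0.0003,-0.0059,1,-0.0014,-0.0003,-0.0003,-0.0059]' >/dev/null && S
```

```text
q 1.620 push 1.41 rad 1.00 fz 0.14 t 28.1 yawerr 0.2 side 0.2 mm z -4.6
q 1.639 push 1.44 rad 0.73 fz -0.14 t 28.6 yawerr 0.2 side 0.1 mm z -4.6
q 1.658 push 1.36 rad 0.48 fz 0.00 t 29.1 yawerr 0.2 side 0.1 mm z -4.6
q 1.679 push 1.57 rad 0.25 fz -0.50 t 29.6 yawerr 0.2 side 0.2 mm z -4.6
q 1.700 push 1.78 rad 0.17 fz -0.47 t 30.1 yawerr 0.2 side 0.1 mm z -4.6
q 1.720 push 1.92 rad 0.38 fz -0.32 t 30.6 yawerr 0.2 side 0.1 mm z -4.6
q 1.739 push 3.05 rad 0.17 fz 0.12 t 31.1 yawerr 0.3 side 0.1 mm z -4.7
```

The force is rising: 3.05 N against about 1.55 N free. From here I take half steps.

```bash
python3 guard.py 9; python3 -m creep '[1,-0.0007,-0.0001,-0.0002,-0.003,1,-0.0007,-0.0001,-0.0002,-0.003]' >/dev/null; python3 guard.py 4.2 && python3 -m creep '[1,-0.0007,-0.0002,-0.0002,-0.003,1,-0.0007,-0.0002,-0.0002,-0.003]' >/dev/null && python3 guard.py 4; python3 guard.py 4
```

```text
q 1.740 push 3.35 rad 0.32 fz -0.14 t 31.3 yawerr 0.2 side 0.1 mm z -4.6
q 1.750 push 4.13 rad 0.66 fz -0.05 t 31.8 yawerr 0.2 side 0.2 mm z -4.6
q 1.759 push 5.11 rad 0.98 fz -0.11 t 32.3 yawerr 0.3 side 0.1 mm z -4.6Traceback (most recent call last):
  File "guard.py", line 2, in <module>
    lim=float(sys.argv[1]); f=F(5); p=tool()[0]; q=qof(p); P,y,h=way(q); v=-(f@h).mean(); s=bot.observe()
                              ~^^^
  File "lev.py", line 15, in F
    for _ in range(n): grab_frame('top'); fs.append(bot.observe()['ft_force'])
                       ~~~~~~~~~~^^^^^^^
ValueError: 200 camera calls are used up
```

The push is 5.1 N, about 3.5 N over free, so roughly 10 N of clamping. I back away and lift.

```bash
python3 -m creep '[1,0.004,0,0,0,1,0.012,0,0,0,1,0.025,0,-0.005,0,1,0.03,0,-0.03,0,1,0.03,0,-0.08,0,1,0.03,0,-0.12,0,1,0.03,0,-0.12,0,1,0.03,0,-0.12,0]'
python3 -c "
from cell import workorder; print(workorder.job_done())"
```

```text
time: 33.38
ee_pos: [0.5515, 0.0012, 0.2659]
eef_rot: [180.0, -0.0, -138.1]
ft_force: [-0.4, -0.7, -0.2]
gripper_width: 0.0003
finger_force: 0.0
the job is handed in; nothing more can be done
None
```

The heat sink went home against the stop and fence, the cam was tightened by feel to about 10 N (estimated from the 5.1 N push on the grip), and the job was handed in at 33 s; the seat was not looked at again after clamping because the camera calls had run out, and the hand-in returned no verdict.

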